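# Tip the brass balls out of the drawer insert

### The arm

A 6-joint arm with a two-finger parallel gripper is mounted at the origin on the work surface. World frame = base frame: x ahead of the robot, y to its left, z up, the work surface at z = 0. Lengths are in mm, angles in rad, forces in N, time in s.
With the tool pointing down it reaches from about 350 to 875 mm from the base axis. Payload 4.2 kg.
Tool frame: the origin (TCP) lies midway between the tips of the shut fingers; the grasp point (between the pads) lies 19 mm behind it; z points along the fingers, y is the line along which they close (so a half turn about z gives the same grasp; the last joint's range is limited). The gripper opens to 85 mm and grips with 20 to 120 N. Pads are 22 mm wide; open, the fingers measure 114 mm over their backs; the gripper's body (76 mm by 85 mm) begins 54 mm behind the grasp point. The pads swing forward as they close: fully open they stand 13 mm farther back than shut.
Start: joints at [-0.936, 0.385, 0.008, 0, -1.194, -0.259], TCP at [229.399, -581.356, 231.312] pointing down, gripper open.
Joint ranges: [-3.14, 3.14], [-1.21, 2.06], [-1.07, 1.41], [-3.16, 2.05], [-2.99, -0.16], [-3.1, 3.1]. Speed limits (rad/s): [2.79, 2.79, 3.14, 3.14, 3.14, 3.14].

### API

Orientations are given as a unit quaternion [x, y, z, w].
In Python, from bench import arm gives the robot as it stands.
- The arm moves only by the tool send_rows, never from a script. Its argument "targets" is a list of rows, each an object of numbers: "gripper": the gripper command: -1 is fully open, 1 is shut, values between are in proportion; "x", "y", "z": the shift along the tool's x, y, z in cm; "ax", "ay", "az": the turn, a rotation vector about the tool's x, y, z in degrees. A call has 1 to 5 rows; each row shifts and turns the commanded pose from where the row before left it, along the tool's axes as they then stand; what a row does not reach is not made up. A row lasts 1/12 s, in which the tool goes at most 41.7 mm and 7.16 degrees, less where a joint would pass 70% of its speed; a pose out of reach is approached as far as the arm can. A call is refused whole if a number of a shift passes 4.17 or a number of a turn 7.16, either way. A call with a gripper value outside its range is refused whole. The fingers move at their own pace and stop on an object; the grip force is fixed at half the most. Time passes only in rows, so rows that do not move let the fingers close. It gives the time, the measured TCP pose, the force, the opening and the grip force at its end, in the units of the state.
- arm.read_state(): the state, without advancing time (a new reading comes with each control period).
- arm.get_image(name): name is "side" or "top" or "wrist"; returns (picture, depth): 400x640x3 uint8, red, green, blue; 400x640 float32, mm along the optical axis (not along the pixel's ray), 0 where there is no reading.
- arm.camera_model(name): a dict with "fx", "fy", "cx", "cy" (pixels), "cam_to_world" (4x4, takes a point from camera to world coordinates). Camera axes: x right, y down, z forward; pixel columns grow to the right and rows downward; lengths in mm; the calibration is good to about 2 mm. A picture is of the moment at which its call begins: read the wrist's pose just before it. camera_model takes no time and is no camera call; for the wrist camera it gives the pose at the moment of the call.
- arm.job_done(): hands the job in; it is judged then, once.
Trained networks look in the newest picture that a camera, given by its name, has taken for a name from the list of things; names that differ only in an ending like _2 or _b are one class to them, and where a whole thing is asked for, a point or a joint stands for the part that bears it (a point fixed in the world has none). Each returns a list of dicts, best first, with "score" (0 to 1); they miss things now and then, are a little off and sometimes report something else, mostly with a low value. They report only what shows in the picture. A call takes as long as a camera call. They do not tell look-alikes from the thing itself.
- arm.boxes_of(camera, thing): "rect" ([left, top, width, height] in pixels, round what is visible of it).
The state is a dict: "clock": time; "joints": joint angles; "joint_vel": joint speeds; "joint_efforts": joint torques, N m; "position": TCP position; "ee_rot": TCP orientation; "contact_force": force on the tool from outside, world axes, zero at the start; "wrist_torque": the same for the moment, N m; "gripper_width": finger opening in mm; "grasp_force": force on a finger pad.
Only numpy, scipy, OpenCV 4.12 (cv2) and the standard library are available. Lean on these libraries where they do the work, as an engineer would, in place of code of your own. Each camera call takes 0.05 s, during which the arm holds its last target. There are 200 camera calls.

### The job

Lift the little wooden insert bin that holds the two brass balls straight up out of the organiser frame, keeping it level until it is clear, and tip both balls out into the green sorting tray. Then stand the empty bin upright on the bare desk, outside the frame and the tray, setting it down rather than dropping it, and let go.

Things in the scene. Friction and masses are not known exactly. Their poses are not given: they have to be found in the camera images.
- bin_center (a point): Centre, 20 mm above the underside, of the pale, blue-lined open bin with the brass balls: 80 (x) x 56 (y) x 40 (z) mm, 120 g, z up. Two like bins hold dark pins or black discs. A dark pull tab, 10 (x) x 30 (y) mm, stands on the +x end wall, centred at x +35, y 0, from 20 to 70 mm above this point: pinch it across x. The -x end pours and at first faces roughly towards the robot.
- ball_a_center (a point): Centre of a loose brass ball, 16 mm diameter, 18 g, in the bin. Inside the bin a ramp climbs at 20 degrees from the floor to a lip at the bin's -x end, 16 mm above its underside: the balls roll out over it once that end is tipped down 30 degrees or more (45 is ample).
- ball_b_center (a point): Centre of the other loose brass ball, 16 mm diameter, 18 g. Its bin stands on the 8 mm base of a wooden frame fixed to the desk, 95 x 201 mm, walls 36 mm high, with three bays side by side along the bin's y, 65 mm apart, 1.5 mm play all round; raised by 30 mm the bin is clear.
- tray_floor (a point): Centre of the inner floor, 6 mm above the desk, of the green tray fixed to the desk: 150 (x) x 180 (y) x 35 (z) mm outside, 6 mm walls, z up. Frame and tray stand on opposite sides (left, right) of the robot's x axis; between them the desk is bare for 60 mm either side of that axis, 0.42 to 0.68 m from the base. Bottle, ship's wheel and pliers lie beyond.
Things that resemble listed ones, but are neither listed nor needed, are in the scene too. What is shaped like the part that bears bin_center but pink is not meant.

How it is judged:
By the outcome, as a careful person would: the job done as asked, in the order asked, and still so for the second after the job is handed in, with the robot touching nothing.
It also fails if it takes over 64 s, if anything falls off the work surface, if the arm or the gripper's body presses on something with over 40 N, if the wrist force passes 120 N, or if a joint passes its speed limit or range.

## Working session

There is one attempt and no reset: what is moved stays moved. The work goes in short steps, Python scripts to look and compute and a tool call to move; the robot and the scene stay as the last step left them, time stands still between calls to the robot, and variables do not carry over. Pictures are saved under pics/ and viewed, at most 10 in all, crops included, and the job is handed in when it is done.

Besides the shell and the picture viewer there is one more tool, called after "Emit:" as name(argument=value, ...), one argument or row to a line, values as JSON. send_rows: Moves the arm, as the interface text tells. Its arguments: {"type":"object","properties":{"targets":{"type":"array"}},"required":["targets"]}

```bash
mkdir -p pics; cat > h.py <<'E'
import numpy as np,cv2
from bench import arm
from scipy.spatial.transform import Rotation as R
def grab(n,save=None):
    m=arm.camera_model(n); im,d=arm.get_image(n)
    if save: cv2.imwrite('pics/'+save,im[:,:,::-1])
    return im,d,m
def w(m,d,u,v):
    u=np.asarray(u,float);v=np.asarray(v,float)
    z=d[v.astype(int),u.astype(int)]
    p=np.stack([(u-m['cx'])/m['fx']*z,(v-m['cy'])/m['fy']*z,z,np.ones_like(z)],-1)
    return (p@np.array(m['cam_to_world']).T)[...,:3]
def cloud(m,d):
    v,u=np.mgrid[0:400,0:640]; P=w(m,d,u,v); P[d==0]=np.nan; return P
E
python3 - <<'E'
from h import *
s=arm.read_state();print(s['clock'],s['position'],s['ee_rot'],s['gripper_width'])
ims=[]
for c in('side','top'):
    im,d,m=grab(c,c+'0.png')
    print(c,np.round(np.array(m['cam_to_world']),2).tolist(),m['fx'])
    for t in('bin_center','ball_a_center','tray_floor'):
        for b in arm.boxes_of(c,t)[:5]:
            l,tp,ww,h=b['rect'];u,v=l+ww/2,tp+h/2
            print(t,round(b['score'],2),np.round(b['rect']),np.round(w(m,d,u,v)))
E
```

```text
0.0 [ 229.20687102 -580.83376711  230.21728849] [-1.86707237e-01  9.82415000e-01  1.05855822e-03 -2.34854013e-04] 85.4273555642186
side [[-0.83, -0.3, 0.47, 97.87], [-0.56, 0.47, -0.68, 606.12], [-0.02, -0.83, -0.56, 598.39], [0.0, 0.0, 0.0, 1.0]] 406.0085143999521
bin_center 0.97 [365. 136.  35.  37.] [ 565. -425.   15.]
bin_center 0.95 [333. 125.  27.  29.] [ 715. -463.   13.]
bin_center 0.8 [395. 164.  38.  49.] [ 399. -277.   27.]
bin_center 0.72 [354. 148.  32.  34.] [ 543. -301.   43.]
tray_floor 0.76 [200. 254. 119.  99.] [495. 233.   6.]
top [[-0.01, -0.99, 0.14, 423.55], [-1.0, 0.02, 0.02, -51.73], [-0.02, -0.14, -0.99, 919.35], [0.0, 0.0, 0.0, 1.0]] 373.6317475442186
bin_center 0.96 [458. 180.  37.  44.] [ 548. -417.    3.]
bin_center 0.8 [404. 188.  32.  41.] [ 533. -275.   11.]
bin_center 0.77 [459. 124.  47.  34.] [ 702. -440.    9.]
bin_center 0.71 [400. 246.  30.  40.] [ 395. -260.    5.]
tray_floor 0.86 [175. 191.  78.  74.] [494. 227.   8.]
```

```bash
python3 - <<'E'
import cv2
a=cv2.imread('pics/top0.png')[100:320,160:560];cv2.imwrite('pics/t1.png',cv2.resize(a,None,fx=2,fy=2,interpolation=cv2.INTER_CUBIC))
a=cv2.imread('pics/side0.png')[100:250,300:500];cv2.imwrite('pics/s1.png',cv2.resize(a,None,fx=4,fy=4,interpolation=cv2.INTER_CUBIC))
E
```

```text
(no output)
```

View pics/t1.png

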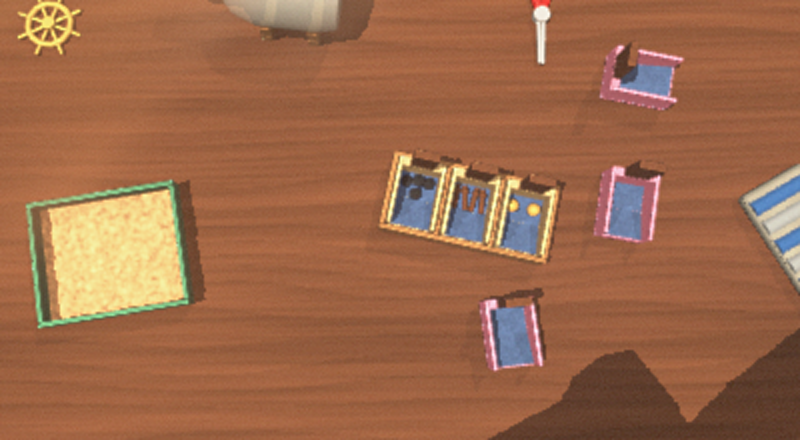

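View pics/s1.png

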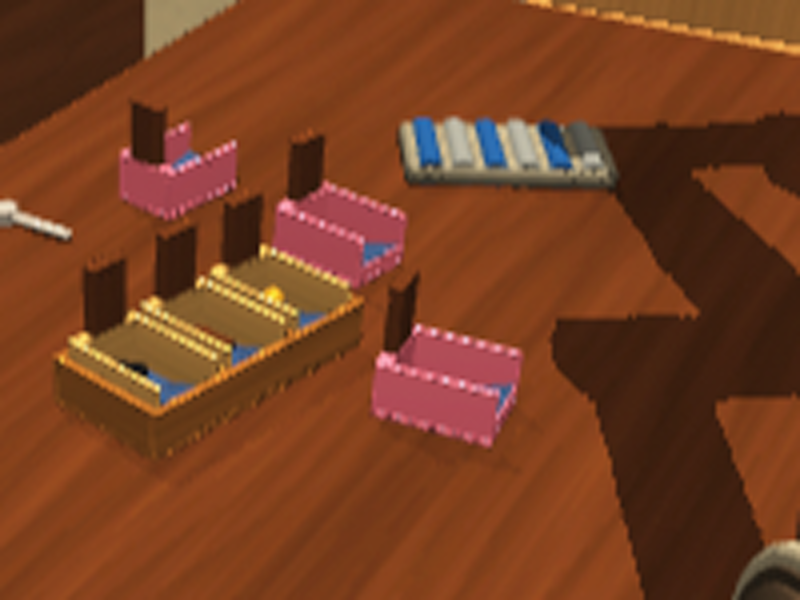

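The top view shows the brass-ball bin at the frame's right end: crop (525,218), so about pixel (422,209), with its tab at (428,192). In the side view the tab is at about (360,157). The pink bins are decoys. Next I'll measure the frame, tab and tray from the depth of both cameras.

```bash
python3 - <<'E'
from h import *
for c in('side','top'):
    im,d,m=grab(c);P=cloud(m,d);v,u=np.mgrid[0:400,0:640]
    x,y,z=P[...,0],P[...,1],P[...,2]
    f=(x>450)&(x<620)&(y>-330)&(y<-60)&(z>36)&(z<55)
    fr=cv2.minAreaRect(np.c_[x[f],y[f]].astype(np.float32));print(c,'frame',fr,np.nanmedian(z[f]))
    t=(x>480)&(x<640)&(y>-330)&(y<-60)&(z>56)&(z<115)
    n,l=cv2.connectedComponents(t.astype(np.uint8))
    for i in range(1,n):
        k=l==i
        if k.sum()>6: print('tab',k.sum(),np.round([np.median(u[k]),np.median(v[k])]),np.round(P[k].mean(0)),np.round(P[k].min(0)),np.round(P[k].max(0)),im[k].mean(0).round())
    g=(x>380)&(x<600)&(y>120)&(y<350)&(z>28)&(z<50)
    print('tray',cv2.minAreaRect(np.c_[x[g],y[g]].astype(np.float32)),np.nanmedian(z[g]))
    hsv=cv2.cvtColor(im,cv2.COLOR_RGB2HSV)
    b=f*0
    yb=(hsv[...,0]>18)&(hsv[...,0]<32)&(hsv[...,1]>150)&(x>480)&(x<600)&(y>-310)&(y<-220)&(z<36)&(z>10)
    print('ball',P[yb].round().tolist()[:40:3])
E
```

```text
side frame ((542.7410278320312, -202.45462036132812), (196.43450927734375, 94.33894348144531), 75.60791778564453) 44.04274309386585
tab 138 [360. 155.] [ 561. -275.   80.] [ 554. -294.   57.] [ 570. -261.   98.] [64. 32. 15.]
tab 154 [343. 164.] [ 576. -212.   79.] [ 571. -232.   56.] [ 586. -197.  100.] [65. 32. 15.]
tab 174 [326. 172.] [ 591. -150.   79.] [ 584. -169.   56.] [ 601. -135.   99.] [67. 34. 16.]
tray ((496.35638427734375, 226.2629852294922), (151.58934020996094, 181.67138671875), 8.316760063171387) 33.59212497238559
ball [[560.0, -276.0, 31.0], [544.0, -288.0, 26.0], [546.0, -285.0, 24.0], [535.0, -282.0, 29.0], [539.0, -284.0, 24.0], [535.0, -284.0, 21.0], [570.0, -227.0, 17.0], [516.0, -225.0, 20.0]]
top frame ((544.656982421875, -209.39712524414062), (200.5377197265625, 94.44987487792969), 76.28018951416016) 45.57856685978794
tab 111 [372. 179.] [ 592. -154.   87.] [ 586. -170.   56.] [ 601. -139.  100.] [128.  82.  57.]
tab 114 [400. 185.] [ 577. -216.   87.] [ 571. -231.   57.] [ 585. -202.  102.] [126.  81.  57.]
tab 127 [429. 191.] [ 562. -279.   86.] [ 556. -294.   56.] [ 571. -265.  101.] [125.  82.  58.]
tray ((496.1590881347656, 224.17562866210938), (150.77980041503906, 181.23953247070312), 8.385470390319824) 34.131335473560966
ball [[547.0, -268.0, 27.0], [542.0, -283.0, 24.0]]
```

```bash
cat >> h.py <<'E'
def plan(p,yaw,tilt=0,n=5,start=None):
    """rows to TCP p, tool y heading yaw deg, then tilted about tool x"""
    s=arm.read_state(); p0,R0=start or (np.array(s['position']),R.from_quat(s['ee_rot']))
    a=np.radians(yaw); y=np.array([np.cos(a),np.sin(a),0]);z=np.array([0,0,-1.])
    R1=R.from_matrix(np.c_[np.cross(y,z),y,z])*R.from_euler('x',tilt,degrees=True)
    rv=(R0.inv()*R1).as_rotvec(); dp=(np.array(p)-p0)/n
    print('dp',dp.round(1),'turn',np.degrees(rv).round(1))
    for i in range(n):
        Ri=R0*R.from_rotvec(rv*i/n); t=Ri.inv().apply(dp)/10
        print(i,'xyz',t.round(2),'a',np.degrees(rv/n).round(2))
    return np.array(p),R1
E
python3 - <<'E'
from h import *
plan([562,-278,180],166.3,n=13)
E
```

```text
dp [25.6 23.3 -3.9] turn [  0.    0.  -54.8]
0 xyz [-3.24  1.23  0.39] a [ 0.    0.   -4.21]
1 xyz [-3.32  0.99  0.39] a [ 0.    0.   -4.21]
2 xyz [-3.38  0.74  0.39] a [ 0.    0.   -4.21]
3 xyz [-3.43  0.49  0.39] a [ 0.    0.   -4.21]
4 xyz [-3.45  0.24  0.39] a [ 0.    0.   -4.21]
5 xyz [-3.46 -0.01  0.39] a [ 0.    0.   -4.21]
6 xyz [-3.45 -0.27  0.39] a [ 0.    0.   -4.21]
7 xyz [-3.42 -0.52  0.39] a [ 0.    0.   -4.21]
8 xyz [-3.38 -0.77  0.39] a [ 0.    0.   -4.21]
9 xyz [-3.31 -1.02  0.39] a [ 0.    0.   -4.21]
10 xyz [-3.23 -1.26  0.39] a [ 0.    0.   -4.21]
11 xyz [-3.13 -1.49  0.39] a [ 0.    0.   -4.21]
12 xyz [-3.01 -1.72  0.39] a [ 0.    0.   -4.21]
```

Emit:
send_rows(
  targets=[
    {"gripper": -1, "x": -3.24, "y": 1.23, "z": 0.3, "az": -4.2},
    {"gripper": -1, "x": -3.32, "y": 1.0, "z": 0.3, "az": -4.2},
    {"gripper": -1, "x": -3.38, "y": 0.74, "z": 0.3, "az": -4.2},
    {"gripper": -1, "x": -3.43, "y": 0.49, "z": 0.3, "az": -4.2},
    {"gripper": -1, "x": -3.45, "y": 0.24, "z": 0.3, "az": -4.2},
  ],
)

```text
$.targets[0]: bad value
```

Emit:
send_rows(
  targets=[
    {"gripper": -1, "x": -3.46, "y": 0, "z": 0.3, "az": -4.2},
    {"gripper": -1, "x": -3.45, "y": -0.27, "z": 0.3, "az": -4.2},
    {"gripper": -1, "x": -3.42, "y": -0.52, "z": 0.3, "az": -4.2},
    {"gripper": -1, "x": -3.38, "y": -0.77, "z": 0.3, "az": -4.2},
    {"gripper": -1, "x": -3.31, "y": -1.02, "z": 0.3, "az": -4.2},
  ],
)

```text
$.targets[0]: bad value
```

Emit:
send_rows(
  targets=[
    {"gripper": -1, "x": -3.23, "y": -1.26, "z": 0.3, "az": -4.2},
    {"gripper": -1, "x": -3.13, "y": -1.49, "z": 0.3, "az": -4.2},
    {"gripper": -1, "x": -3.0, "y": -1.72, "z": 0.3, "az": -4.2},
    {"gripper": -1},
    {"gripper": -1},
  ],
)

```text
$.targets[0]: bad value
```

```bash
python3 - <<'E'
from h import *
s=arm.read_state();print(s['clock'],s['position'],np.round(s['joints'],2),s['contact_force'])
im,d,m=grab('wrist','w1.png');P=cloud(m,d);x,y,z=np.moveaxis(P,-1,0);v,u=np.mgrid[0:400,0:640]
print(np.array(m['cam_to_world']).round(2).tolist())
t=(x>535)&(x<600)&(y>-310)&(y<-240)&(z>58)&(z<115)
k=t
if k.sum()>6:
    print(k.sum(),P[k].mean(0),np.percentile(z[k],98)); print('top',cv2.minAreaRect(P[k&(z>np.percentile(z[k],98)-6)][:,:2].astype(np.float32)))
    print(cv2.minAreaRect(P[k][:,:2].astype(np.float32)))
f=(x>450)&(x<620)&(y>-330)&(y<-60)&(z>38)&(z<55);print('frame',cv2.minAreaRect(P[f][:,:2].astype(np.float32)))
plan([562,-278,61],166.3,n=5)
E
```

```text
0.5 [ 229.36590562 -581.33308024  231.25379785] [-0.94  0.38  0.01 -0.   -1.19 -0.26] [ 0.32368513 -0.25740004  0.0731388 ]
[[-0.37, 0.9, 0.25, 166.0], [0.93, 0.35, 0.1, -605.79], [-0.0, 0.27, -0.96, 373.08], [0.0, 0.0, 0.0, 1.0]]
frame ((0.0, 0.0), (0.0, 0.0), 0.0)
dp [ 66.5  60.7 -34.1] turn [  0.    0.  -54.8]
0 xyz [-8.41  3.2   3.41] a [  0.     0.   -10.95]
1 xyz [-8.87  1.54  3.41] a [  0.     0.   -10.95]
2 xyz [-9.   -0.17  3.41] a [  0.     0.   -10.95]
3 xyz [-8.81 -1.88  3.41] a [  0.     0.   -10.95]
4 xyz [-8.29 -3.52  3.41] a [  0.     0.   -10.95]
```

View pics/w1.png

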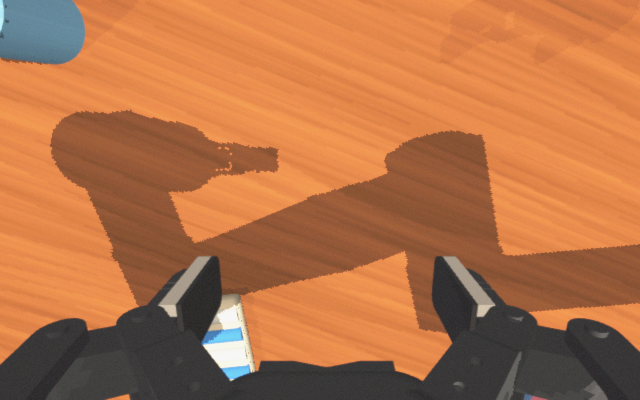

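The calls were refused and the arm has not moved. The wrist view shows only desk and the shadow of the arm, with the fingers at about (200,280) and (455,280). All seven keys may be required in each row, so I'll retry that way.

Emit:
send_rows(
  targets=[
    {"gripper": -1, "x": -3.24, "y": 1.23, "z": 0.3, "ax": 0, "ay": 0, "az": -4.2},
    {"gripper": -1, "x": -3.32, "y": 1.0, "z": 0.3, "ax": 0, "ay": 0, "az": -4.2},
    {"gripper": -1, "x": -3.38, "y": 0.74, "z": 0.3, "ax": 0, "ay": 0, "az": -4.2},
    {"gripper": -1, "x": -3.43, "y": 0.49, "z": 0.3, "ax": 0, "ay": 0, "az": -4.2},
    {"gripper": -1, "x": -3.45, "y": 0.24, "z": 0.3, "ax": 0, "ay": 0, "az": -4.2},
  ],
)

```text
clock: 0.97
position: [358.3, -463.6, 216.4]
ee_rot: [-0.364, 0.931, -0.0, 0.0]
contact_force: [0.3, -0.0, -0.1]
gripper_width: 85.6
grasp_force: 0.0
```

Emit:
send_rows(
  targets=[
    {"gripper": -1, "x": -3.46, "y": 0, "z": 0.3, "ax": 0, "ay": 0, "az": -4.2},
    {"gripper": -1, "x": -3.45, "y": -0.27, "z": 0.3, "ax": 0, "ay": 0, "az": -4.2},
    {"gripper": -1, "x": -3.42, "y": -0.52, "z": 0.3, "ax": 0, "ay": 0, "az": -4.2},
    {"gripper": -1, "x": -3.38, "y": -0.77, "z": 0.3, "ax": 0, "ay": 0, "az": -4.2},
    {"gripper": -1, "x": -3.31, "y": -1.02, "z": 0.3, "ax": 0, "ay": 0, "az": -4.2},
  ],
)

```text
clock: 1.38
position: [486.5, -346.9, 201.4]
ee_rot: [-0.528, 0.849, -0.0, 0.0]
contact_force: [0.1, -0.2, -0.1]
gripper_width: 85.6
grasp_force: 0.0
```

Emit:
send_rows(
  targets=[
    {"gripper": -1, "x": -3.23, "y": -1.26, "z": 0.3, "ax": 0, "ay": 0, "az": -4.2},
    {"gripper": -1, "x": -3.13, "y": -1.49, "z": 0.3, "ax": 0, "ay": 0, "az": -4.2},
    {"gripper": -1, "x": -3.0, "y": -1.72, "z": 0.3, "ax": 0, "ay": 0, "az": -4.2},
    {"gripper": -1, "x": 0, "y": 0, "z": 0, "ax": 0, "ay": 0, "az": 0},
    {"gripper": -1, "x": 0, "y": 0, "z": 0, "ax": 0, "ay": 0, "az": 0},
  ],
)

```text
clock: 1.8
position: [563.4, -277.0, 191.7]
ee_rot: [-0.618, 0.787, 0.0, -0.0]
contact_force: [-0.8, -0.5, -0.0]
gripper_width: 85.5
grasp_force: 0.0
```

```bash
python3 - <<'E'
from h import *
s=arm.read_state();print(s['clock'],s['position'],np.round(s['joints'],2),s['contact_force'])
im,d,m=grab('wrist','w2.png');P=cloud(m,d);x,y,z=np.moveaxis(P,-1,0);v,u=np.mgrid[0:400,0:640]
t=(x>535)&(x<600)&(y>-310)&(y<-240)&(z>58)&(z<115)
k=t
if k.sum()>6:
    print(k.sum(),P[k].mean(0),np.percentile(z[k],98)); print('top',cv2.minAreaRect(P[k&(z>np.percentile(z[k],98)-6)][:,:2].astype(np.float32)))
    print(cv2.minAreaRect(P[k][:,:2].astype(np.float32)))
f=(x>450)&(x<620)&(y>-330)&(y<-60)&(z>38)&(z<55);print('frame',cv2.minAreaRect(P[f][:,:2].astype(np.float32)))
plan([562,-278,61],166.3,n=5)
E
```

```text
1.8 [ 563.39694545 -276.95472501  191.68852277] [-0.2   0.42 -0.04 -0.   -1.11 -0.04] [-0.78316058 -0.46279614 -0.02875796]
747 [ 563.98505825 -283.34358845   93.60625389] 98.43253907395811
top ((564.8088989257812, -280.4501647949219), (30.029462814331055, 9.815271377563477), 76.41207885742188)
((564.7094116210938, -280.5048828125), (30.185192108154297, 9.975488662719727), 76.38720703125)
frame ((546.1180419921875, -208.50820922851562), (187.26226806640625, 79.80126953125), 76.44369506835938)
dp [ -0.1  -0.  -26.2] turn [ 0.  -0.  -0.1]
0 xyz [0.   0.01 2.62] a [ 0.01 -0.   -0.03]
1 xyz [0.   0.01 2.62] a [ 0.01 -0.   -0.03]
2 xyz [0.   0.01 2.62] a [ 0.01 -0.   -0.03]
3 xyz [0.   0.01 2.62] a [ 0.01 -0.   -0.03]
4 xyz [0.   0.01 2.62] a [ 0.01 -0.   -0.03]
```

View pics/w2.png

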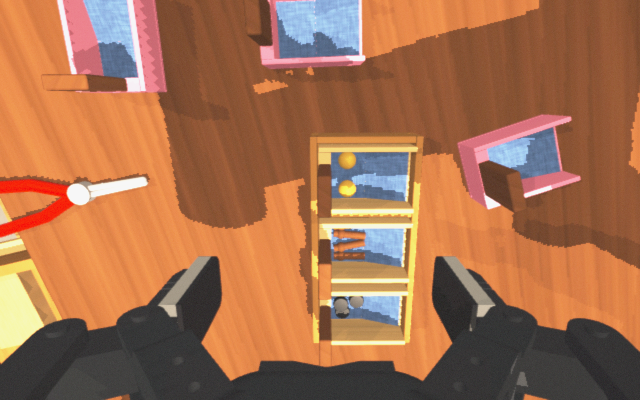

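The wrist view shows the frame with the brass-ball bin at the top (balls at about (347,160) and (347,188)). Its tab is at about (323,180), on the centreline between the fingers. I'll go down part way with a small correction and measure again.

Emit:
send_rows(
  targets=[
    {"gripper": -1, "x": 0.2, "y": -0.05, "z": 2.0, "ax": 0, "ay": 0, "az": 0},
    {"gripper": -1, "x": 0, "y": 0, "z": 2.0, "ax": 0, "ay": 0, "az": 0},
    {"gripper": -1, "x": 0, "y": 0, "z": 2.0, "ax": 0, "ay": 0, "az": 0},
    {"gripper": -1, "x": 0, "y": 0, "z": 1.0, "ax": 0, "ay": 0, "az": 0},
    {"gripper": -1, "x": 0, "y": 0, "z": 0, "ax": 0, "ay": 0, "az": 0},
  ],
)

```text
clock: 2.27
position: [560.0, -281.0, 119.9]
ee_rot: [-0.616, 0.788, 0.002, -0.002]
contact_force: [0.5, -0.1, -0.3]
gripper_width: 85.3
grasp_force: 0.0
```

```bash
python3 - <<'E'
from h import *
s=arm.read_state();print(s['clock'],s['position'],s['ee_rot'])
for c in('wrist','top','side'):
    im,d,m=grab(c,c+'3.png');P=cloud(m,d);x,y,z=np.moveaxis(P,-1,0)
    k=(x>540)&(x<590)&(y>-305)&(y<-250)&(z>58)&(z<104)&(im.sum(2)<330)
    if k.sum()>6: print(c,k.sum(),np.percentile(z[k],98),cv2.minAreaRect(P[k][:,:2].astype(np.float32)))
E
```

```text
2.2667 [ 559.96056091 -280.96201162  119.90128727] [-0.61561165  0.78804513  0.00221142 -0.00151155]
wrist 1426 98.3006189153594 ((564.5584716796875, -280.81719970703125), (29.784221649169922, 9.912935256958008), 76.48786163330078)
top 108 99.67285626112825 ((563.9171752929688, -279.0686340332031), (28.06389617919922, 10.750720024108887), 75.17304229736328)
side 133 98.24381497557457 ((562.3261108398438, -276.7883605957031), (35.38935470581055, 13.012838363647461), 81.54654693603516)
```

View pics/wrist3.png

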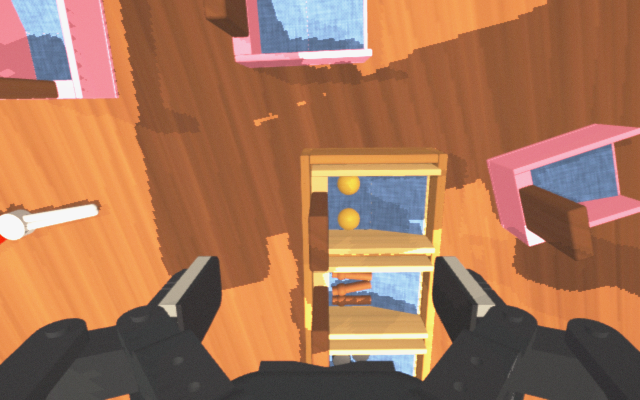

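The wrist view shows the tab at about (318,215), between the open fingers. The measured tab centre is about (564,−280), top at z = 98. I'll go down to grasp height, then trim before closing.

Emit:
send_rows(
  targets=[
    {"gripper": -1, "x": 0, "y": -0.1, "z": 2.0, "ax": 0, "ay": 0, "az": 0},
    {"gripper": -1, "x": 0, "y": 0, "z": 2.0, "ax": 0, "ay": 0, "az": 0},
    {"gripper": -1, "x": 0, "y": 0, "z": 1.6, "ax": 0, "ay": 0, "az": 0},
    {"gripper": -1, "x": 0, "y": 0, "z": 0, "ax": 0, "ay": 0, "az": 0},
    {"gripper": -1, "x": 0, "y": 0, "z": 0, "ax": 0, "ay": 0, "az": 0},
  ],
)

```text
clock: 2.83
position: [563.7, -281.1, 67.1]
ee_rot: [-0.617, 0.787, -0.0, 0.0]
contact_force: [0.2, -0.2, -0.1]
gripper_width: 85.2
grasp_force: 0.0
```

```bash
python3 - <<'E'
from h import *
for i in range(3):
    im,d,m=grab('wrist');s=arm.read_state();print(s['clock'],s['position'],s['ee_rot'],s['contact_force'])
plan([564,-280,61],166.4,n=1)
E
```

```text
2.8833 [ 564.45651993 -281.21130956   68.00673898] [-6.16746770e-01  7.87160426e-01 -1.23812848e-03  5.93564790e-04] [ 0.22103241 -0.60637024  0.05616061]
2.9333 [ 564.73724739 -281.23232023   68.40395189] [-0.61674428  0.78716141 -0.00159606  0.0009315 ] [ 0.19407139 -0.4054702   0.83078505]
2.9833 [ 564.67728273 -281.16429395   68.39712241] [-0.61669311  0.78720138 -0.00158618  0.0010345 ] [-0.35720753  0.62507944  0.19160877]
dp [-0.7  1.2 -7.4] turn [-0.2 -0.  -0.2]
0 xyz [-0.1   0.1   0.74] a [-0.22 -0.02 -0.25]
```

Emit:
send_rows(
  targets=[
    {"gripper": -1, "x": -0.1, "y": 0.07, "z": 0.6, "ax": 0, "ay": 0, "az": 0},
    {"gripper": 0.3, "x": 0, "y": 0, "z": 0, "ax": 0, "ay": 0, "az": 0},
    {"gripper": 0.6, "x": 0, "y": 0, "z": 0, "ax": 0, "ay": 0, "az": 0},
    {"gripper": 1, "x": 0, "y": 0, "z": 0, "ax": 0, "ay": 0, "az": 0},
    {"gripper": 1, "x": 0, "y": 0, "z": 0, "ax": 0, "ay": 0, "az": 0},
  ],
)

```text
clock: 3.4
position: [563.0, -279.6, 60.5]
ee_rot: [-0.617, 0.787, -0.0, 0.0]
contact_force: [-0.6, -0.9, 0.0]
gripper_width: 38.6
grasp_force: 0.0
```

Emit:
send_rows(
  targets=[
    {"gripper": 1, "x": 0, "y": 0, "z": 0, "ax": 0, "ay": 0, "az": 0},
    {"gripper": 1, "x": 0, "y": 0, "z": 0, "ax": 0, "ay": 0, "az": 0},
    {"gripper": 1, "x": 0, "y": 0, "z": 0, "ax": 0, "ay": 0, "az": 0},
    {"gripper": 1, "x": 0, "y": 0, "z": 0, "ax": 0, "ay": 0, "az": 0},
    {"gripper": 1, "x": 0, "y": 0, "z": 0, "ax": 0, "ay": 0, "az": 0},
  ],
)

```text
clock: 3.82
position: [563.3, -279.7, 60.5]
ee_rot: [-0.617, 0.787, -0.0, 0.0]
contact_force: [-0.3, -0.4, 1.5]
gripper_width: 9.0
grasp_force: 58.6
```

Emit:
send_rows(
  targets=[
    {"gripper": 1, "x": 0, "y": 0, "z": -0.5, "ax": 0, "ay": 0, "az": 0},
    {"gripper": 1, "x": 0, "y": 0, "z": -0.8, "ax": 0, "ay": 0, "az": 0},
    {"gripper": 1, "x": 0, "y": 0, "z": -0.8, "ax": 0, "ay": 0, "az": 0},
    {"gripper": 1, "x": 0, "y": 0, "z": -0.8, "ax": 0, "ay": 0, "az": 0},
    {"gripper": 1, "x": 0, "y": 0, "z": -0.8, "ax": 0, "ay": 0, "az": 0},
  ],
)

```text
clock: 4.23
position: [562.4, -279.5, 98.4]
ee_rot: [-0.616, 0.787, 0.0, -0.0]
contact_force: [-0.1, -0.9, -0.6]
gripper_width: 9.5
grasp_force: 58.8
```

Emit:
send_rows(
  targets=[
    {"gripper": 1, "x": 0, "y": 0, "z": -1.5, "ax": 0, "ay": 0, "az": 0},
    {"gripper": 1, "x": 0, "y": 0, "z": -2, "ax": 0, "ay": 0, "az": 0},
    {"gripper": 1, "x": 0, "y": 0, "z": -2, "ax": 0, "ay": 0, "az": 0},
    {"gripper": 1, "x": 0, "y": 0, "z": -1.5, "ax": 0, "ay": 0, "az": 0},
    {"gripper": 1, "x": 0, "y": 0, "z": 0, "ax": 0, "ay": 0, "az": 0},
  ],
)

```text
clock: 4.65
position: [564.4, -280.3, 172.0]
ee_rot: [-0.617, 0.787, -0.003, 0.002]
contact_force: [1.7, -0.1, 0.4]
gripper_width: 9.5
grasp_force: 58.9
```

```bash
python3 - <<'E'
from h import *
s=arm.read_state();print(s['clock'],s['position'],s['ee_rot'],s['contact_force'],s['gripper_width'])
ims=[]
for c,r in(('side',(60,260,280,480)),('top',(120,320,360,560))):
    im,d,m=grab(c); a,b,e,f=r; ims.append(cv2.resize(im[a:b,e:f,::-1],(400,400)))
cv2.imwrite('pics/lift.png',np.hstack(ims))
p=plan([496,245,200],270,n=20)
E
```

```text
4.65 [ 564.44819059 -280.3099576   172.04755005] [-0.61675419  0.78714758 -0.00309702  0.00183376] [ 1.67204039 -0.08067142  0.39474887] 9.466495013556248
dp [-3.3 26.2  1.6] turn [-1.000e-01  0.000e+00 -1.039e+02]
0 xyz [-2.47  0.95 -0.16] a [-0.    0.   -5.19]
1 xyz [-2.54  0.73 -0.16] a [-0.    0.   -5.19]
2 xyz [-2.6   0.49 -0.16] a [-0.    0.   -5.19]
3 xyz [-2.63  0.26 -0.16] a [-0.    0.   -5.19]
4 xyz [-2.64  0.02 -0.16] a [-0.    0.   -5.19]
5 xyz [-2.63 -0.22 -0.16] a [-0.    0.   -5.19]
6 xyz [-2.6  -0.46 -0.16] a [-0.    0.   -5.19]
7 xyz [-2.55 -0.69 -0.16] a [-0.    0.   -5.19]
8 xyz [-2.48 -0.92 -0.16] a [-0.    0.   -5.19]
9 xyz [-2.38 -1.14 -0.16] a [-0.    0.   -5.19]
10 xyz [-2.27 -1.35 -0.16] a [-0.    0.   -5.19]
11 xyz [-2.14 -1.55 -0.16] a [-0.    0.   -5.19]
12 xyz [-1.99 -1.74 -0.16] a [-0.    0.   -5.19]
13 xyz [-1.82 -1.91 -0.16] a [-0.    0.   -5.19]
14 xyz [-1.64 -2.07 -0.16] a [-0.    0.   -5.19]
15 xyz [-1.45 -2.21 -0.16] a [-0.    0.   -5.19]
16 xyz [-1.24 -2.33 -0.16] a [-0.    0.   -5.19]
17 xyz [-1.02 -2.44 -0.16] a [-0.    0.   -5.19]
18 xyz [-0.8  -2.52 -0.16] a [-0.    0.   -5.19]
19 xyz [-0.57 -2.58 -0.16] a [-0.    0.   -5.19]
```

View pics/lift.png

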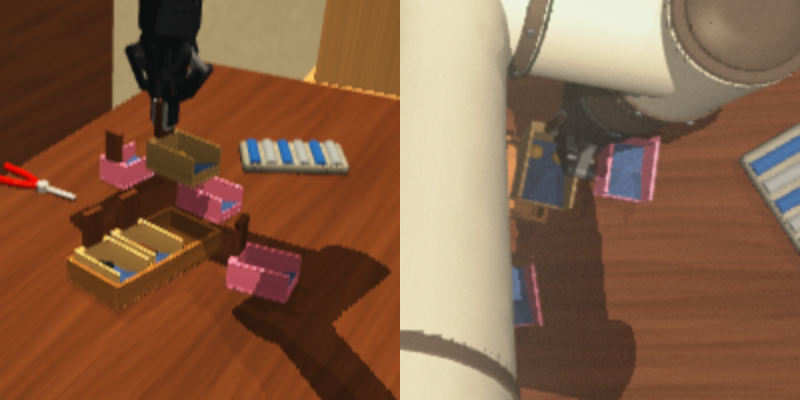

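The side view shows the bin level under the gripper at crop (183,157), and the frame's right bay empty. The top view shows both balls still inside, near crop (540,155). Next I carry it to the tray while turning it.

Emit:
send_rows(
  targets=[
    {"gripper": 1, "x": -1.2, "y": 0.5, "z": -0.16, "ax": 0, "ay": 0, "az": 0},
    {"gripper": 1, "x": -2.47, "y": 0.95, "z": -0.16, "ax": 0, "ay": 0, "az": -5.2},
    {"gripper": 1, "x": -2.54, "y": 0.73, "z": -0.16, "ax": 0, "ay": 0, "az": -5.2},
    {"gripper": 1, "x": -2.6, "y": 0.49, "z": -0.16, "ax": 0, "ay": 0, "az": -5.2},
    {"gripper": 1, "x": -2.63, "y": 0.26, "z": -0.16, "ax": 0, "ay": 0, "az": -5.2},
  ],
)

```text
clock: 5.17
position: [545.8, -160.1, 173.7]
ee_rot: [0.75, -0.662, -0.002, 0.001]
contact_force: [0.4, 0.0, -0.9]
gripper_width: 9.3
grasp_force: 58.7
```

Emit:
send_rows(
  targets=[
    {"gripper": 1, "x": -2.64, "y": 0.02, "z": -0.16, "ax": 0, "ay": 0, "az": -5.2},
    {"gripper": 1, "x": -2.63, "y": -0.22, "z": -0.16, "ax": 0, "ay": 0, "az": -5.2},
    {"gripper": 1, "x": -2.6, "y": -0.46, "z": -0.16, "ax": 0, "ay": 0, "az": -5.2},
    {"gripper": 1, "x": -2.55, "y": -0.69, "z": -0.16, "ax": 0, "ay": 0, "az": -5.2},
    {"gripper": 1, "x": -2.48, "y": -0.92, "z": -0.16, "ax": 0, "ay": 0, "az": -5.2},
  ],
)

```text
clock: 5.58
position: [528.8, -29.3, 181.9]
ee_rot: [0.88, -0.476, -0.001, 0.001]
contact_force: [0.2, 0.0, -0.8]
gripper_width: 9.4
grasp_force: 58.7
```

Emit:
send_rows(
  targets=[
    {"gripper": 1, "x": -2.38, "y": -1.14, "z": -0.16, "ax": 0, "ay": 0, "az": -5.2},
    {"gripper": 1, "x": -2.27, "y": -1.35, "z": -0.16, "ax": 0, "ay": 0, "az": -5.2},
    {"gripper": 1, "x": -2.14, "y": -1.55, "z": -0.16, "ax": 0, "ay": 0, "az": -5.2},
    {"gripper": 1, "x": -1.99, "y": -1.74, "z": -0.16, "ax": 0, "ay": 0, "az": -5.2},
    {"gripper": 1, "x": -1.82, "y": -1.91, "z": -0.16, "ax": 0, "ay": 0, "az": -5.2},
  ],
)

```text
clock: 6.0
position: [511.8, 101.4, 190.0]
ee_rot: [0.964, -0.266, -0.001, 0.001]
contact_force: [0.5, 0.5, -0.7]
gripper_width: 9.2
grasp_force: 58.7
```

Emit:
send_rows(
  targets=[
    {"gripper": 1, "x": -1.64, "y": -2.07, "z": -0.16, "ax": 0, "ay": 0, "az": -5.2},
    {"gripper": 1, "x": -1.45, "y": -2.21, "z": -0.16, "ax": 0, "ay": 0, "az": -5.2},
    {"gripper": 1, "x": -1.24, "y": -2.33, "z": -0.16, "ax": 0, "ay": 0, "az": -5.2},
    {"gripper": 1, "x": -1.02, "y": -2.2, "z": -0.16, "ax": 0, "ay": 0, "az": -5.2},
    {"gripper": 1, "x": -0.6, "y": -1.5, "z": 0, "ax": 0, "ay": 0, "az": -5.2},
  ],
)

```text
clock: 6.42
position: [494.8, 220.4, 196.5]
ee_rot: [0.999, -0.041, -0.001, 0.001]
contact_force: [0.4, -0.2, -0.5]
gripper_width: 9.0
grasp_force: 58.7
```

```bash
python3 - <<'E'
from h import *
im,d,m=grab('wrist')
s=arm.read_state();print(s['clock'],s['position'],s['ee_rot'],s['contact_force'],s['gripper_width'],np.round(s['joints'],2))
# tilt 52: place lip at tray point (496,238), lowest corner z~22
th=np.radians(52);c,sn=np.cos(th),np.sin(th)
g2=lambda X,Z:np.array([-X*c+Z*sn, X*sn+Z*c])  # (h along pour, up) of bin-frame vector
lip=g2(-75,-56);low=g2(-75,-72);tcp=g2(0,-19)
gz=24-low[1]; gh=-lip[0]
t=[496,240-(gh+tcp[0]),gz+tcp[1]];print('tcp at tilt',t,'lip z',gz+lip[1])
plan(t,270,52,n=12)
E
```

```text
6.4667 [494.79077528 222.08699272 196.37198337] [ 9.99245143e-01 -3.88386353e-02 -8.25030487e-04  1.56694864e-04] [ 0.37016596  0.10607159 -1.63389291] 9.276728039127502 [ 0.72  0.27 -0.25 -0.   -1.05  0.77]
tcp at tilt [496, np.float64(257.01821276597565), np.float64(115.73086471276403)] lip z 33.85058360521053
dp [ 0.1  2.9 -6.7] turn [52.  -1.9 -4.2]
0 xyz [-0.01 -0.29  0.67] a [ 4.33 -0.16 -0.35]
1 xyz [-0.01 -0.24  0.69] a [ 4.33 -0.16 -0.35]
2 xyz [-0.   -0.19  0.71] a [ 4.33 -0.16 -0.35]
3 xyz [-0.   -0.13  0.72] a [ 4.33 -0.16 -0.35]
4 xyz [ 0.   -0.08  0.73] a [ 4.33 -0.16 -0.35]
5 xyz [ 0.   -0.02  0.73] a [ 4.33 -0.16 -0.35]
6 xyz [0.01 0.03 0.73] a [ 4.33 -0.16 -0.35]
7 xyz [0.01 0.09 0.73] a [ 4.33 -0.16 -0.35]
8 xyz [0.01 0.14 0.72] a [ 4.33 -0.16 -0.35]
9 xyz [0.01 0.2  0.71] a [ 4.33 -0.16 -0.35]
10 xyz [0.01 0.25 0.69] a [ 4.33 -0.16 -0.35]
11 xyz [0.01 0.3  0.67] a [ 4.33 -0.16 -0.35]
```

Emit:
send_rows(
  targets=[
    {"gripper": 1, "x": 0, "y": -0.9, "z": 1.8, "ax": 0, "ay": 0, "az": -2},
    {"gripper": 1, "x": 0, "y": -0.9, "z": 1.9, "ax": 0, "ay": 0, "az": -2},
    {"gripper": 1, "x": 0, "y": -0.9, "z": 1.9, "ax": 0, "ay": 0, "az": 0},
    {"gripper": 1, "x": 0, "y": -0.8, "z": 1.8, "ax": 0, "ay": 0, "az": 0},
    {"gripper": 1, "x": 0, "y": 0, "z": 0, "ax": 0, "ay": 0, "az": 0},
  ],
)

```text
clock: 6.88
position: [494.7, 252.3, 118.7]
ee_rot: [1.0, -0.01, -0.004, 0.003]
contact_force: [-0.3, 0.2, -0.9]
gripper_width: 9.2
grasp_force: 58.8
```

Emit:
send_rows(
  targets=[
    {"gripper": 1, "x": 0, "y": 0, "z": 0, "ax": 4.3, "ay": 0, "az": 0},
    {"gripper": 1, "x": 0, "y": 0, "z": 0, "ax": 4.3, "ay": 0, "az": 0},
    {"gripper": 1, "x": 0, "y": 0, "z": 0, "ax": 4.3, "ay": 0, "az": 0},
    {"gripper": 1, "x": 0, "y": 0, "z": 0, "ax": 4.3, "ay": 0, "az": 0},
    {"gripper": 1, "x": 0, "y": 0, "z": 0, "ax": 4.3, "ay": 0, "az": 0},
  ],
)

```text
clock: 7.3
position: [497.2, 253.3, 124.4]
ee_rot: [0.982, -0.009, 0.002, -0.188]
contact_force: [0.3, -0.9, -1.6]
gripper_width: 9.4
grasp_force: 58.9
```

Emit:
send_rows(
  targets=[
    {"gripper": 1, "x": 0, "y": 0, "z": 0.1, "ax": 4.3, "ay": 0, "az": 0},
    {"gripper": 1, "x": 0, "y": 0, "z": 0.1, "ax": 4.3, "ay": 0, "az": 0},
    {"gripper": 1, "x": 0, "y": 0, "z": 0.1, "ax": 4.3, "ay": 0, "az": 0},
    {"gripper": 1, "x": 0, "y": 0, "z": 0.1, "ax": 4.3, "ay": 0, "az": 0},
    {"gripper": 1, "x": 0, "y": 0, "z": 0.1, "ax": 4.3, "ay": 0, "az": 0},
  ],
)

```text
clock: 7.72
position: [498.0, 255.8, 120.7]
ee_rot: [0.93, -0.008, 0.004, -0.368]
contact_force: [-0.6, -1.7, -1.7]
gripper_width: 9.1
grasp_force: 58.9
```

Emit:
send_rows(
  targets=[
    {"gripper": 1, "x": 0, "y": 0, "z": 0, "ax": 4.3, "ay": 0, "az": 0},
    {"gripper": 1, "x": 0, "y": 0, "z": 0, "ax": 4.3, "ay": 0, "az": 0},
    {"gripper": 1, "x": 0, "y": 0, "z": 0, "ax": 0, "ay": 0, "az": 0},
    {"gripper": 1, "x": 0, "y": 0, "z": 0, "ax": 0, "ay": 0, "az": 0},
    {"gripper": 1, "x": 0, "y": 0, "z": 0, "ax": 0, "ay": 0, "az": 0},
  ],
)

```text
clock: 8.13
position: [498.0, 255.8, 119.9]
ee_rot: [0.901, -0.008, 0.004, -0.434]
contact_force: [0.9, -0.5, -0.5]
gripper_width: 9.2
grasp_force: 58.9
```

Emit:
send_rows(
  targets=[
    {"gripper": 1, "x": 0, "y": 0, "z": 0, "ax": 0, "ay": 0, "az": 0},
    {"gripper": 1, "x": 0, "y": 0, "z": 0, "ax": 0, "ay": 0, "az": 0},
    {"gripper": 1, "x": 0, "y": 0, "z": 0, "ax": 0, "ay": 0, "az": 0},
    {"gripper": 1, "x": 0, "y": 0, "z": 0, "ax": 0, "ay": 0, "az": 0},
    {"gripper": 1, "x": 0, "y": 0, "z": 0, "ax": 0, "ay": 0, "az": 0},
  ],
)

```text
clock: 8.55
position: [497.8, 256.3, 119.7]
ee_rot: [0.9, -0.008, 0.004, -0.435]
contact_force: [0.6, 0.9, -0.1]
gripper_width: 9.3
grasp_force: 58.9
```

```bash
python3 - <<'E'
from h import *
ims=[]
for c,r in(('side',(200,400,120,340)),('top',(150,350,120,340))):
    im,d,m=grab(c); a,b,e,f=r; ims.append(cv2.resize(im[a:b,e:f,::-1],(400,364)))
cv2.imwrite('pics/pour.png',np.hstack(ims))
s=arm.read_state();print(s['clock'],s['position'],s['ee_rot'],s['contact_force'],s['gripper_width'],np.round(s['joints'],2))
E
```

```text
8.65 [497.88931892 256.12075407 119.52384085] [ 0.90030182 -0.00814309  0.00404312 -0.43517121] [-1.24657237 -0.73290177 -1.75681799] 9.507775374043389 [ 0.19  0.44 -0.21 -1.1  -1.04  2.01]
```

View pics/pour.png

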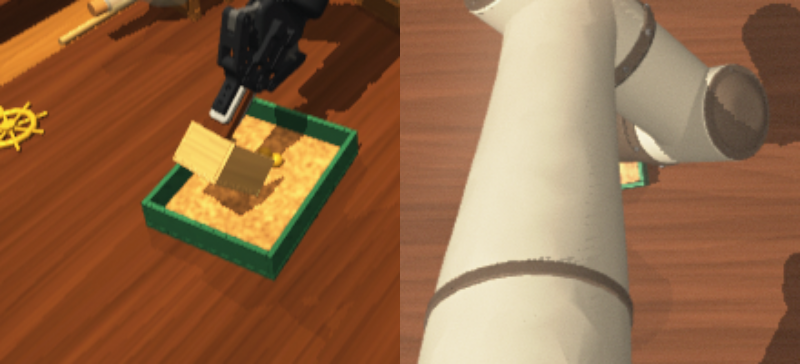

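The side view shows the bin tipped over the tray and one ball on the tray floor at crop (277,158); the second may be hidden. I'll level the bin and move towards the bare strip to look.

Emit:
send_rows(
  targets=[
    {"gripper": 1, "x": 0, "y": 0, "z": -0.3, "ax": -5, "ay": 0, "az": 0},
    {"gripper": 1, "x": 0, "y": 0, "z": -0.5, "ax": -5, "ay": 0, "az": 0},
    {"gripper": 1, "x": 0, "y": 0, "z": -0.5, "ax": -5, "ay": 0, "az": 0},
    {"gripper": 1, "x": 0, "y": 0, "z": -0.5, "ax": -5, "ay": 0, "az": 0},
    {"gripper": 1, "x": 0, "y": 0, "z": -0.5, "ax": -5, "ay": 0, "az": 0},
  ],
)

```text
clock: 9.07
position: [498.1, 241.0, 137.8]
ee_rot: [0.973, -0.009, 0.003, -0.228]
contact_force: [0.1, 0.2, -1.3]
gripper_width: 9.5
grasp_force: 59.1
```

Emit:
send_rows(
  targets=[
    {"gripper": 1, "x": 0, "y": 0, "z": -1, "ax": -5, "ay": 0, "az": 0},
    {"gripper": 1, "x": 0, "y": 0, "z": -1, "ax": -5, "ay": 0, "az": 0},
    {"gripper": 1, "x": 0, "y": 0, "z": -1, "ax": -5, "ay": 0, "az": 0},
    {"gripper": 1, "x": 0, "y": 0, "z": -1, "ax": -5, "ay": 0, "az": 0},
    {"gripper": 1, "x": 0, "y": 0, "z": -1, "ax": -5, "ay": 0, "az": 0},
  ],
)

```text
clock: 9.48
position: [497.1, 226.8, 185.3]
ee_rot: [1.0, -0.009, 0.001, -0.012]
contact_force: [-0.6, 0.2, -0.7]
gripper_width: 9.1
grasp_force: 59.1
```

```bash
python3 - <<'E'
from h import *
im,d,m=grab('wrist')
s=arm.read_state();print(s['clock'],s['position'],s['ee_rot'],s['contact_force'],np.round(s['joints'],2))
plan([550,35,160],270,n=10)
E
```

```text
9.5333 [498.51581687 228.92713087 186.88701394] [ 0.99990855 -0.00753158  0.00245641 -0.01096096] [ 1.43101807  2.10438256 -0.1340186 ] [ 0.72  0.29 -0.25 -0.02 -1.02  0.85]
dp [  5.1 -19.4  -2.7] turn [-1.3 -0.3 -0.9]
0 xyz [0.54 1.94 0.23] a [-0.13 -0.03 -0.09]
1 xyz [0.54 1.94 0.23] a [-0.13 -0.03 -0.09]
2 xyz [0.54 1.94 0.24] a [-0.13 -0.03 -0.09]
3 xyz [0.53 1.94 0.24] a [-0.13 -0.03 -0.09]
4 xyz [0.53 1.94 0.24] a [-0.13 -0.03 -0.09]
5 xyz [0.53 1.94 0.25] a [-0.13 -0.03 -0.09]
6 xyz [0.53 1.94 0.25] a [-0.13 -0.03 -0.09]
7 xyz [0.52 1.94 0.26] a [-0.13 -0.03 -0.09]
8 xyz [0.52 1.94 0.26] a [-0.13 -0.03 -0.09]
9 xyz [0.52 1.94 0.26] a [-0.13 -0.03 -0.09]
```

```bash
python3 - <<'E'
from h import *
for c in('side','wrist'):
    im,d,m=grab(c,c+'5.png')
    for b in arm.boxes_of(c,'ball_a_center')[:5]:
        l,t,a,h=b['rect'];print(c,b['score'],np.round(b['rect']),w(m,d,l+a/2,t+h/2).round())
a=cv2.imread('pics/side5.png')[200:380,120:340]; b=cv2.imread('pics/wrist5.png')
cv2.imwrite('pics/chk.png',np.hstack([cv2.resize(a,(400,327)),cv2.resize(b,(400,327))]))
E
```

```text
wrist 0.74 [364. 156.  18.  18.] [511. 193.  20.]
```

View pics/chk.png

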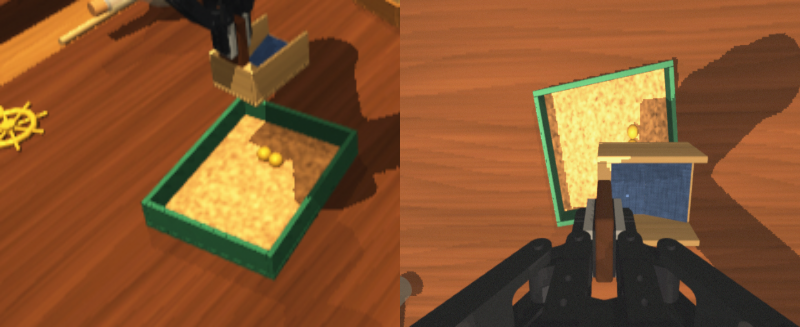

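The side view shows both balls on the tray floor at crop (264,153) and (275,159). The wrist view shows the bin empty. I'll go on to the placing.

Emit:
send_rows(
  targets=[
    {"gripper": 1, "x": 0.53, "y": 1.94, "z": 0.2, "ax": -0.8, "ay": 0, "az": 0},
    {"gripper": 1, "x": 0.53, "y": 1.94, "z": 0.25, "ax": -0.8, "ay": 0, "az": 0},
    {"gripper": 1, "x": 0.53, "y": 1.94, "z": 0.25, "ax": 0, "ay": 0, "az": 0},
    {"gripper": 1, "x": 0.53, "y": 1.94, "z": 0.25, "ax": 0, "ay": 0, "az": 0},
    {"gripper": 1, "x": 0.53, "y": 1.94, "z": 0.25, "ax": 0, "ay": 0, "az": 0},
  ],
)

```text
clock: 10.15
position: [521.8, 127.6, 170.6]
ee_rot: [1.0, -0.01, -0.001, -0.0]
contact_force: [-0.6, 0.5, 0.3]
gripper_width: 9.3
grasp_force: 59.1
```

Emit:
send_rows(
  targets=[
    {"gripper": 1, "x": 0.53, "y": 1.94, "z": 0.25, "ax": 0, "ay": 0, "az": 0},
    {"gripper": 1, "x": 0.53, "y": 1.94, "z": 0.25, "ax": 0, "ay": 0, "az": 0},
    {"gripper": 1, "x": 0.53, "y": 1.94, "z": 0.25, "ax": 0, "ay": 0, "az": 0},
    {"gripper": 1, "x": 0.53, "y": 1.94, "z": 0.25, "ax": 0, "ay": 0, "az": 0},
    {"gripper": 1, "x": 0.53, "y": 1.94, "z": 0.25, "ax": 0, "ay": 0, "az": 0},
  ],
)

```text
clock: 10.57
position: [546.3, 30.0, 158.2]
ee_rot: [1.0, -0.011, -0.001, -0.001]
contact_force: [-0.2, 0.6, -1.2]
gripper_width: 9.2
grasp_force: 59.1
```

Emit:
send_rows(
  targets=[
    {"gripper": 1, "x": 0, "y": 0, "z": 2, "ax": 0, "ay": 0, "az": 0},
    {"gripper": 1, "x": 0, "y": 0, "z": 2, "ax": 0, "ay": 0, "az": 0},
    {"gripper": 1, "x": 0, "y": 0, "z": 2, "ax": 0, "ay": 0, "az": 0},
    {"gripper": 1, "x": 0, "y": 0, "z": 1, "ax": 0, "ay": 0, "az": 0},
    {"gripper": 1, "x": 0, "y": 0, "z": 0, "ax": 0, "ay": 0, "az": 0},
  ],
)

```text
clock: 10.98
position: [544.7, 30.6, 86.2]
ee_rot: [1.0, -0.011, -0.003, 0.001]
contact_force: [-0.5, -0.5, 0.0]
gripper_width: 9.0
grasp_force: 59.0
```

```bash
python3 - <<'E'
from h import *
for i in range(2):
    im,d,m=grab('side');s=arm.read_state();print(s['clock'],s['position'],s['ee_rot'],s['contact_force'])
cv2.imwrite('pics/pl.png',im[100:330,150:450,::-1])
P=cloud(m,d);x,y,z=np.moveaxis(P,-1,0)
k=(x>490)&(x<620)&(y>-70)&(y<60)&(z>12)&(z<58);print('bin pts min z',np.percentile(z[k],[1,5,50,95,99]),cv2.minAreaRect(P[k][:,:2].astype(np.float32)))
E
```

```text
11.0333 [546.03363767  31.07295358  87.90004731] [ 9.99949043e-01 -9.99577320e-03 -1.38008130e-03  3.02352510e-04] [-0.88790999 -0.62827597 -0.37932437]
11.0833 [547.05018975  31.55768014  89.1088005 ] [ 9.99953633e-01 -9.62973025e-03 -2.61813715e-05  4.39080147e-06] [ 0.15429552  0.33625481 -1.15945069]
bin pts min z [34.68484431 36.54319139 47.23072894 56.65617109 57.60443965] ((543.7412719726562, -1.0942192077636719), (83.1939926147461, 58.877471923828125), 86.98285675048828)
```

Emit:
send_rows(
  targets=[
    {"gripper": 1, "x": 0, "y": 0, "z": 1.0, "ax": 0, "ay": 0, "az": 0},
    {"gripper": 1, "x": 0, "y": 0, "z": 1.0, "ax": 0, "ay": 0, "az": 0},
    {"gripper": 1, "x": 0, "y": 0, "z": 0.8, "ax": 0, "ay": 0, "az": 0},
    {"gripper": 1, "x": 0, "y": 0, "z": 0.3, "ax": 0, "ay": 0, "az": 0},
    {"gripper": 1, "x": 0, "y": 0, "z": 0, "ax": 0, "ay": 0, "az": 0},
  ],
)

```text
clock: 11.5
position: [546.1, 31.9, 56.8]
ee_rot: [1.0, -0.009, -0.001, 0.0]
contact_force: [0.5, -0.4, -1.2]
gripper_width: 9.1
grasp_force: 59.0
```

Emit:
send_rows(
  targets=[
    {"gripper": 1, "x": 0, "y": 0, "z": 0.1, "ax": 0, "ay": 0, "az": 0},
    {"gripper": 1, "x": 0, "y": 0, "z": 0.1, "ax": 0, "ay": 0, "az": 0},
    {"gripper": 1, "x": 0, "y": 0, "z": 0, "ax": 0, "ay": 0, "az": 0},
    {"gripper": 1, "x": 0, "y": 0, "z": 0, "ax": 0, "ay": 0, "az": 0},
    {"gripper": 1, "x": 0, "y": 0, "z": 0, "ax": 0, "ay": 0, "az": 0},
  ],
)

```text
clock: 11.92
position: [547.0, 32.0, 56.3]
ee_rot: [1.0, -0.009, 0.0, -0.0]
contact_force: [0.1, 1.0, -0.9]
gripper_width: 9.2
grasp_force: 59.0
```

Not yet in contact; a bit further.

Emit:
send_rows(
  targets=[
    {"gripper": 1, "x": 0, "y": 0, "z": 0.1, "ax": 0, "ay": 0, "az": 0},
    {"gripper": 1, "x": 0, "y": 0, "z": 0.1, "ax": 0, "ay": 0, "az": 0},
    {"gripper": 1, "x": 0, "y": 0, "z": 0, "ax": 0, "ay": 0, "az": 0},
    {"gripper": 1, "x": 0, "y": 0, "z": 0, "ax": 0, "ay": 0, "az": 0},
    {"gripper": 1, "x": 0, "y": 0, "z": 0, "ax": 0, "ay": 0, "az": 0},
  ],
)

```text
clock: 12.33
position: [546.8, 32.0, 53.9]
ee_rot: [1.0, -0.009, -0.0, 0.0]
contact_force: [0.2, -0.1, 0.2]
gripper_width: 9.3
grasp_force: 59.0
```

Emit:
send_rows(
  targets=[
    {"gripper": 1, "x": 0, "y": 0, "z": 0.1, "ax": 0, "ay": 0, "az": 0},
    {"gripper": 1, "x": 0, "y": 0, "z": 0, "ax": 0, "ay": 0, "az": 0},
    {"gripper": 1, "x": 0, "y": 0, "z": 0, "ax": 0, "ay": 0, "az": 0},
    {"gripper": 1, "x": 0, "y": 0, "z": 0, "ax": 0, "ay": 0, "az": 0},
    {"gripper": 1, "x": 0, "y": 0, "z": 0, "ax": 0, "ay": 0, "az": 0},
  ],
)

```text
clock: 12.75
position: [546.8, 32.0, 53.0]
ee_rot: [1.0, -0.009, -0.0, -0.0]
contact_force: [-0.1, 0.3, -0.5]
gripper_width: 9.3
grasp_force: 59.0
```

Emit:
send_rows(
  targets=[
    {"gripper": 1, "x": 0, "y": 0, "z": 0.1, "ax": 0, "ay": 0, "az": 0},
    {"gripper": 1, "x": 0, "y": 0, "z": 0, "ax": 0, "ay": 0, "az": 0},
    {"gripper": 1, "x": 0, "y": 0, "z": 0, "ax": 0, "ay": 0, "az": 0},
    {"gripper": 1, "x": 0, "y": 0, "z": 0, "ax": 0, "ay": 0, "az": 0},
    {"gripper": 1, "x": 0, "y": 0, "z": 0, "ax": 0, "ay": 0, "az": 0},
  ],
)

```text
clock: 13.17
position: [547.0, 32.0, 52.5]
ee_rot: [1.0, -0.009, 0.0, -0.0]
contact_force: [-2.4, 0.9, 5.5]
gripper_width: 9.5
grasp_force: 59.9
```

Contact (5.5 N up). I'll open slowly, then retreat.

Emit:
send_rows(
  targets=[
    {"gripper": 0.6, "x": 0, "y": 0, "z": 0, "ax": 0, "ay": 0, "az": 0},
    {"gripper": 0.4, "x": 0, "y": 0, "z": 0, "ax": 0, "ay": 0, "az": 0},
    {"gripper": 0.2, "x": 0, "y": 0, "z": 0, "ax": 0, "ay": 0, "az": 0},
    {"gripper": 0.0, "x": 0, "y": 0, "z": 0, "ax": 0, "ay": 0, "az": 0},
    {"gripper": 0.0, "x": 0, "y": 0, "z": 0, "ax": 0, "ay": 0, "az": 0},
  ],
)

```text
clock: 13.58
position: [546.7, 31.9, 51.7]
ee_rot: [1.0, -0.009, -0.0, 0.0]
contact_force: [-0.2, -0.8, -0.5]
gripper_width: 43.0
grasp_force: 0.0
```

Emit:
send_rows(
  targets=[
    {"gripper": 0, "x": 0, "y": 0, "z": -0.8, "ax": 0, "ay": 0, "az": 0},
    {"gripper": 0, "x": 0, "y": 0, "z": -2, "ax": 0, "ay": 0, "az": 0},
    {"gripper": 0, "x": 0, "y": 0, "z": -3, "ax": 0, "ay": 0, "az": 0},
    {"gripper": 0, "x": 0, "y": 0, "z": -4, "ax": 0, "ay": 0, "az": 0},
    {"gripper": 0, "x": 0, "y": 0, "z": -4, "ax": 0, "ay": 0, "az": 0},
  ],
)

```text
clock: 14.0
position: [546.1, 31.7, 191.5]
ee_rot: [1.0, -0.009, -0.001, 0.0]
contact_force: [1.7, 1.6, 0.3]
gripper_width: 42.5
grasp_force: 0.0
```

```bash
python3 - <<'E'
from h import *
s=arm.read_state();print(s['clock'],s['position'],s['contact_force'],s['gripper_width'])
im,d,m=grab('side')
P=cloud(m,d);x,y,z=np.moveaxis(P,-1,0)
k=(x>480)&(x<620)&(y>-80)&(y<70)&(z>8)&(z<80);print(np.percentile(z[k],[1,50,99]),cv2.minAreaRect(P[k][:,:2].astype(np.float32)))
cv2.imwrite('pics/fin.png',cv2.resize(im[60:390,130:530,::-1],(720,594)))
E
```

```text
14.0 [546.11879818  31.7146975  191.46605596] [1.72859171 1.62454226 0.31318706] 42.47840899165463
[ 8.3529357  29.11633353 78.68501585] ((545.6210327148438, 0.2939338684082031), (82.80139923095703, 57.62874221801758), 88.35646057128906)
```

View pics/fin.png

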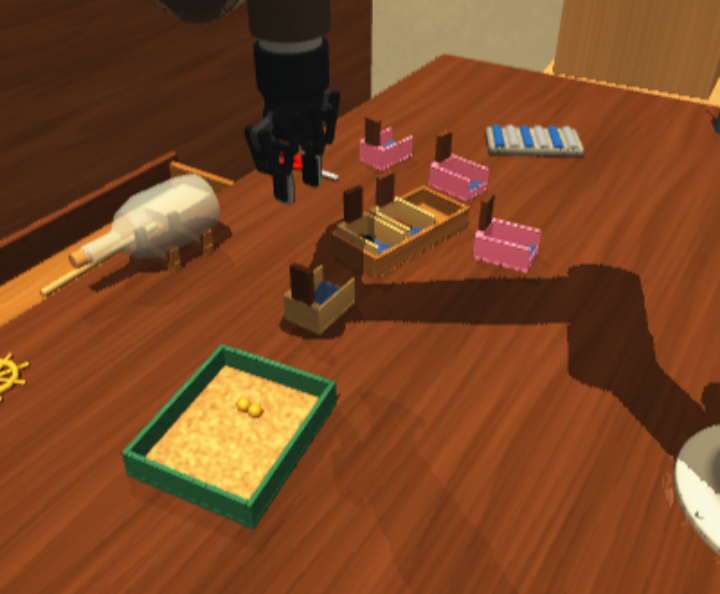

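The bin stands upright on the bare desk at about (320,300), both balls lie in the tray at about (249,407), and the gripper is clear.

```bash
python3 -c "
from bench import arm
print(arm.job_done())"
```

```text
the job is handed in; nothing more can be done
None
```

The job is handed in at about 14 s of the 64 s: both brass balls are in the green tray, and the empty bin stands upright on the bare desk between frame and tray, released, with the gripper clear.

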